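# Dry-fit the next two layers of a slatted table lamp

### The job

Dry-fit the next two layers of the slatted lamp on its base: first lay the two pale slats crosswise over the glued dark pair, flat, parallel, square to them and centred over them, with the same spacing as the glued pair; then lay the two loose dark slats crosswise over the pale ones, directly above the glued dark pair. Leave the mug, the mouse and the screwdriver where they are.

Things in the scene. Friction and masses are not known exactly. Their poses are not given: they have to be found in the camera images.
- lamp_base: the lamp's base, fixed to the bench: square grey-painted foot 170 x 170 x 12 mm, two dark slats (150 x 22 x 18) glued on it along the base's x, centre lines at y = -55 and +55 mm, tops 30 mm above the foot's underside; low round LED puck in the middle (44 across, top 24 mm above the underside). Origin: centre of the foot's underside, on the bench; z up
- pale_layer (a point): point over the middle of the base, level with the tops of the glued slats (base z = 30 mm), axes as the base's: the pale slats rest at this height, along y, centre lines at x = -55 and +55 mm, centred at y = 0
- dark_layer (a point): point over the middle of the base, level with the tops of the pale layer (base z = 48 mm), axes as the base's: the loose dark slats rest at this height, along x, centre lines at y = -55 and +55 mm, centred at x = 0
- pale_a: loose pale maple slat, a straight bar 150 long, 22 wide, 18 thick, about 40 g, starting flat on the mat. Origin: centre of its underside; x along its length, y across its width, z up. Its two ends are alike. Interchangeable with pale_b
- pale_b: loose pale maple slat, a straight bar 150 long, 22 wide, 18 thick, about 40 g, starting flat on the mat. Origin: centre of its underside; x along its length, y across its width, z up. Its two ends are alike. Interchangeable with pale_a
- dark_a: loose dark walnut slat, a straight bar 150 long, 22 wide, 18 thick, about 40 g, starting flat on the mat. Origin: centre of its underside; x along its length, y across its width, z up. Its two ends are alike. Interchangeable with dark_b
- dark_b: loose dark walnut slat, a straight bar 150 long, 22 wide, 18 thick, about 40 g, starting flat on the mat. Origin: centre of its underside; x along its length, y across its width, z up. Its two ends are alike. Interchangeable with dark_a
- mug: white mug, 80 mm across and 78 mm tall, handle at its +y side; stands beyond the lamp base. Origin: centre of its underside. Leave it alone
- mouse: grey and black computer mouse, 104 x 58 x 34 mm, on the far right of the mat. Origin: centre of its underside; x towards the buttons. Leave it alone
- screwdriver: screwdriver with a red handle, lying at the far left of the mat, about 200 mm long along its x, handle to -x. Leave it alone
There are look-alikes about, which are no part of the job. Leave any turquoise look-alike of the dark_a alone.

How it is judged (in metres and radians):
On the way, in this order (a step that is already met when the one before it is completed fails the run):
1. the two pale slats lie across the glued dark pair, in place and at rest (((x of pale_a in the frame of lamp_base between 0.043 and 0.067 m and y of pale_a in the frame of lamp_base between -0.012 and 0.012 m and z of pale_a in the frame of lamp_base between 0.026 and 0.034 m and angle between the x axis of each of pale_a, pale_b and the y axis of lamp_base, either way round below 0.15 rad and angle between each of pale_a, pale_b's own z axis and vertical below 0.06 rad and linear speed of each of pale_a, pale_b below 0.02 m/s and x of pale_b in the frame of lamp_base between -0.067 and -0.043 m and y of pale_b in the frame of lamp_base between -0.012 and 0.012 m and z of pale_b in the frame of lamp_base between 0.026 and 0.034 m) or (x of pale_a in the frame of lamp_base between -0.067 and -0.043 m and y of pale_a in the frame of lamp_base between -0.012 and 0.012 m and z of pale_a in the frame of lamp_base between 0.026 and 0.034 m and angle between the x axis of each of pale_a, pale_b and the y axis of lamp_base, either way round below 0.15 rad and angle between each of pale_a, pale_b's own z axis and vertical below 0.06 rad and linear speed of each of pale_a, pale_b below 0.02 m/s and x of pale_b in the frame of lamp_base between 0.043 and 0.067 m and y of pale_b in the frame of lamp_base between -0.012 and 0.012 m and z of pale_b in the frame of lamp_base between 0.026 and 0.034 m))), for 0.2 s.
2. the two dark slats lie across the pale ones, above the glued pair, in place and at rest (((x of pale_a in the frame of lamp_base between 0.043 and 0.067 m and y of pale_a in the frame of lamp_base between -0.012 and 0.012 m and z of pale_a in the frame of lamp_base between 0.026 and 0.034 m and angle between the x axis of each of pale_a, pale_b and the y axis of lamp_base, either way round below 0.15 rad and angle between each of pale_a, pale_b's own z axis and vertical below 0.06 rad and linear speed of each of pale_a, pale_b below 0.02 m/s and x of pale_b in the frame of lamp_base between -0.067 and -0.043 m and y of pale_b in the frame of lamp_base between -0.012 and 0.012 m and z of pale_b in the frame of lamp_base between 0.026 and 0.034 m) or (x of pale_a in the frame of lamp_base between -0.067 and -0.043 m and y of pale_a in the frame of lamp_base between -0.012 and 0.012 m and z of pale_a in the frame of lamp_base between 0.026 and 0.034 m and angle between the x axis of each of pale_a, pale_b and the y axis of lamp_base, either way round below 0.15 rad and angle between each of pale_a, pale_b's own z axis and vertical below 0.06 rad and linear speed of each of pale_a, pale_b below 0.02 m/s and x of pale_b in the frame of lamp_base between 0.043 and 0.067 m and y of pale_b in the frame of lamp_base between -0.012 and 0.012 m and z of pale_b in the frame of lamp_base between 0.026 and 0.034 m)) and ((x of dark_a in the frame of lamp_base between -0.012 and 0.012 m and y of dark_a in the frame of lamp_base between 0.043 and 0.067 m and z of dark_a in the frame of lamp_base between 0.044 and 0.052 m and angle between the x axis of each of dark_a, dark_b and the x axis of lamp_base, either way round below 0.15 rad and angle between each of dark_a, dark_b's own z axis and vertical below 0.06 rad and linear speed of each of dark_a, dark_b below 0.02 m/s and x of dark_b in the frame of lamp_base between -0.012 and 0.012 m and y of dark_b in the frame of lamp_base between -0.067 and -0.043 m and z of dark_b in the frame of lamp_base between 0.044 and 0.052 m) or (x of dark_a in the frame of lamp_base between -0.012 and 0.012 m and y of dark_a in the frame of lamp_base between -0.067 and -0.043 m and z of dark_a in the frame of lamp_base between 0.044 and 0.052 m and angle between the x axis of each of dark_a, dark_b and the x axis of lamp_base, either way round below 0.15 rad and angle between each of dark_a, dark_b's own z axis and vertical below 0.06 rad and linear speed of each of dark_a, dark_b below 0.02 m/s and x of dark_b in the frame of lamp_base between -0.012 and 0.012 m and y of dark_b in the frame of lamp_base between 0.043 and 0.067 m and z of dark_b in the frame of lamp_base between 0.044 and 0.052 m))), for 0.2 s.
At the end, for the whole second after the job is handed in: Pale pair across the glued pair, loose dark pair across the pale above the glued pair, one slat each side of the middle: each centre within 12 mm of its place along both base axes, within 0.15 rad of square, resting on the layer below (height within 4 mm, tilt under 0.06 rad), at rest (all of step 2); the robot touches nothing.
It fails at once if the mug is moved more than 30 mm or tipped over (distance of mug from where it was at the start of the episode above 0.03 m or angle between mug's own z axis and vertical above 0.5 rad).
It fails at once if the mouse is moved more than 30 mm or tipped over (distance of mouse from where it was at the start of the episode above 0.03 m or angle between mouse's own z axis and vertical above 0.5 rad).
It fails at once if the screwdriver is moved more than 30 mm (distance of screwdriver from where it was at the start of the episode above 0.03 m).
It also fails if it takes over 69 s, if anything falls off the work surface, if the arm or the gripper's body presses on something with over 40 N, if the wrist force passes 120 N, or if a joint passes its speed limit or range.

### The arm

A 6-joint arm with a two-finger parallel gripper is mounted at the origin on the work surface. World frame = base frame: x ahead of the robot, y to its left, z up, the work surface at z = 0. Lengths are in mm, angles in degrees, forces in N, time in s.
With the tool pointing down it reaches from about 300 to 850 mm from the base axis. Payload 4.2 kg.
Tool frame: the origin (TCP) lies midway between the tips of the shut fingers; the grasp point (between the pads) lies 19 mm behind it; z points along the fingers, y is the direction in which the jaws open and shut (so a half turn about z gives the same grasp; the last joint's range is limited). The gripper opens to 91 mm and grips with 3 to 60 N. Pads are 32 mm wide; open, the fingers measure 118 mm over their backs; the gripper's body (76 mm by 178 mm) begins 60 mm behind the grasp point.
Start: joints at [-66.406, 18.312, 89.639, -0, 72.044, -1.146], TCP at [240.646, -522.238, 213.976] pointing down, gripper open.
Joint ranges: [-177.97, 177.97], [-48.28, 115.42], [12.27, 149.76], [-77.06, 257.06], [2.81, 150.46], [-146.56, 146.56]. Speed limits (degrees/s): [147.25, 147.25, 180, 180, 180, 180].

### API

Orientations are given as [roll, pitch, yaw] about the fixed x, y, z axes, in that order (R = Rz(yaw) Ry(pitch) Rx(roll)).
In Python, from workcell import env gives the robot as it stands.
- The arm moves only by the shell command python3 -m jog 'ROWS' [FORCE]. ROWS is JSON, a list of rows, each an object of numbers: "dx", "dy", "dz": the shift along the world's x, y, z in m; "wx", "wy", "wz": the turn, a rotation vector about the world's x, y, z in rad; "grip": the gripper's target within -1 to 1 (shut at 1, half-way at 0, fully open at -1). In form: [{"dx": .., "dy": .., "dz": .., "wx": .., "wy": .., "wz": .., "grip": ..}, ...]. A call has 1 to 10 rows; each row shifts and turns the commanded pose from where the row before left it; what a row does not reach is not made up. A row lasts 1/10 s, in which the tool goes at most 50 mm and 8.59 degrees, less where a joint would pass 70% of its speed; a pose out of reach is approached as far as the arm can. A call with a gripper value outside its range is refused whole. The fingers move at their own pace and stop on an object; FORCE is the grip in N (left out, the last holds). Time passes only in rows, so rows that do not move let the fingers close. It gives the time, the measured TCP pose, the force and the opening at its end, in the units of the state.
- env.state(): the state, without advancing time (a new reading comes with each control period).
- env.grab_frame(name): name is "scene" or "top" or "wrist"; returns the picture (480x640x3 uint8, red, green, blue); there is no depth.
- env.get_calibration(name): a dict with "fx", "fy", "cx", "cy" (pixels), "R" (3x3) and "t" (3): a world point X has camera coordinates R X + t. Camera axes: x right, y down, z forward; pixel columns grow to the right and rows downward; lengths in mm; the calibration is good to about 2 mm. The wrist camera is an equidistant fisheye: a pixel r from the principal point sees the ray r / f radians off the axis. A picture is of the moment at which its call begins: read the wrist's pose just before it. get_calibration takes no time and is no camera call; for the wrist camera it gives the pose at the moment of the call.
- env.job_done(): hands the job in, once; it reports no verdict.
The state is a dict: "time_s": time; "qpos": joint angles; "qvel": joint speeds; "effort": joint torques, N m; "ee_pos": TCP position; "ee_rot": TCP orientation; "force": force on the tool from outside, world axes, zero at the start; "torque": the same for the moment, N m; "gripper_width": finger opening in mm.
Only numpy, scipy, OpenCV 4.12 (cv2) and the standard library are available. Lean on these libraries where they do the work, as an engineer would, in place of code of your own. Each camera call takes 0.05 s, during which the arm holds its last target. There are 200 camera calls.

## Working session

There is one attempt and no reset: what is moved stays moved. The work goes in short steps, Python scripts to look and compute and a shell command to move; the robot and the scene stay as the last step left them, time stands still between calls to the robot, and variables do not carry over. Pictures are saved under pics/ and viewed, about 8 in all and at most 12, crops included, and the job is handed in when it is done.

```bash
mkdir -p pics; ls; python3 - <<'E'
from workcell import env
import cv2
for n in("top","scene"):
    f=env.grab_frame(n); cv2.imwrite(f"pics/{n}0.png",f[:,:,::-1]); c=env.get_calibration(n); print(n,c)
print(env.state())
E
```

```text
pics
top {'fx': 515.8305339031275, 'fy': 515.8305339031275, 'cx': 318.57326943754117, 'cy': 239.50652455531414, 'R': array([[-0.02477924, -0.99951359, -0.01893606],
       [-0.99288812,  0.02681249, -0.11599259],
       [ 0.11644389,  0.01592719, -0.99306956]]), 't': array([  20.35724824,  477.44326897, 1173.12151471])}
scene {'fx': 474.1797164368798, 'fy': 474.1797164368798, 'cx': 321.3658564481264, 'cy': 238.018403492549, 'R': array([[-0.8770184 ,  0.48041451, -0.00637405],
       [ 0.37711288,  0.68009521, -0.62869418],
       [-0.29769884, -0.5537801 , -0.77762651]]), 't': array([ 443.26977773, -168.00327701, 1407.29670969])}
{'time_s': 0.1, 'qpos': array([-6.64048459e+01,  1.83451511e+01,  8.96952572e+01, -2.08090053e-03,
        7.20427681e+01, -1.14655267e+00]), 'qvel': array([-0.03280434, -0.13998175, -0.24549692, -0.06086289, -0.01902054,
       -0.08195405]), 'effort': array([ 2.21284822e-04, -4.13331842e+01, -2.32510257e+01,  7.28228688e-02,
        4.22100874e-02, -5.91236380e-05]), 'ee_pos': array([ 240.47257097, -521.84536071,  213.26086496]), 'ee_rot': array([-1.79916801e+02,  3.13864374e-04,  2.47423500e+01]), 'force': array([-0.16236974, -0.01472875,  0.4819117 ]), 'torque': array([0.03093752, 0.01343408, 0.01092994]), 'gripper_width': 91.28384092783804}
```

View pics/top0.png

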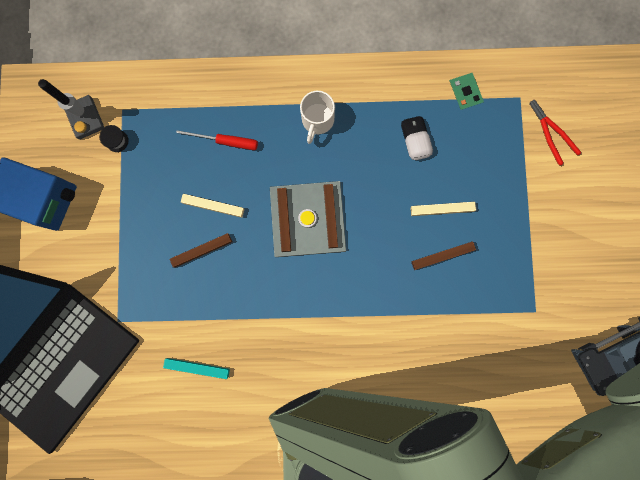

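View pics/scene0.png

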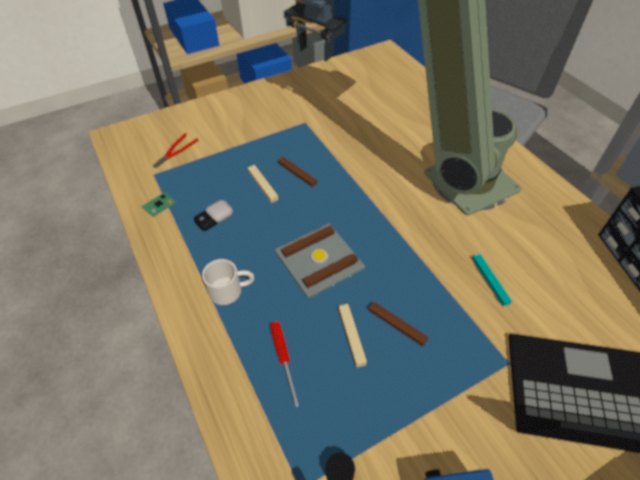

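Candidates in the top view:
- Loose pale slats at (213,205) and (444,209).
- Loose dark slats at (202,250) and (445,255).
- The glued dark pair at (285,220) and (333,216) belongs to the base, so I leave it.
- The turquoise look-alike at (197,368) is excluded.

Next I measure positions by colour mask.

```bash
cat > h.py <<'E'
import cv2, numpy as np
from workcell import env
def cast(c,uv,z):
    uv=np.atleast_2d(np.asarray(uv,float)); R,t=np.array(c['R']),np.array(c['t'])
    d=np.c_[(uv[:,0]-c['cx'])/c['fx'],(uv[:,1]-c['cy'])/c['fy'],np.ones(len(uv))]@R
    C=-R.T@t; return C+d*((z-C[2])/d[:,2])[:,None]
def masks(f):
    h=cv2.cvtColor(f,cv2.COLOR_RGB2HSV)
    return dict(pale=cv2.inRange(h,(20,30,120),(35,130,255)),dark=cv2.inRange(h,(3,90,30),(14,210,140)))
def bars(c,f,z,roi=None,amin=150,amax=1500):
    out=[]
    for k,m in masks(f).items():
        for q in cv2.findContours(m,cv2.RETR_EXTERNAL,cv2.CHAIN_APPROX_NONE)[0]:
            a=cv2.contourArea(q)
            if not amin<a<amax: continue
            u=q[:,0,:].mean(0)
            if roi and not(roi[0]<u[0]<roi[2] and roi[1]<u[1]<roi[3]): continue
            P=cast(c,q[:,0,:],z)[:,:2].astype(np.float32)
            r=cv2.minAreaRect(P); b=cv2.boxPoints(r); e=[b[1]-b[0],b[2]-b[1]]
            e=max(e,key=np.linalg.norm); an=np.degrees(np.arctan2(e[1],e[0]))%180
            out.append((k,u.round(),np.round(r[0],1),np.round(sorted(r[1]),1),round(float(an),1)))
    return out
E
python3 - <<'E'
from h import *
f=env.grab_frame("top");c=env.get_calibration("top")
print("z9");[print(b) for b in bars(c,f,9,(120,100,530,320))]
print("z21 glued");[print(b) for b in bars(c,f,21,(260,170,350,260))]
h=cv2.cvtColor(f,cv2.COLOR_RGB2HSV)
y=cv2.inRange(h,(20,150,150),(35,255,255));y[:, :260]=0;y[:,350:]=0;y[:170]=0;y[260:]=0
print("puck",cast(c,np.argwhere(y)[:,::-1].mean(0),24))
g=cv2.inRange(h,(0,0,60),(179,60,200));g[:, :260]=0;g[:,355:]=0;g[:170]=0;g[265:]=0
q=max(cv2.findContours(g,cv2.RETR_EXTERNAL,cv2.CHAIN_APPROX_NONE)[0],key=cv2.contourArea)
print("foot",cv2.minAreaRect(cast(c,q[:,0],12)[:,:2].astype(np.float32)))
print("mug, mouse, screwdriver",cast(c,[[318,105],[417,138],[240,142]],20).round())
cv2.imwrite("pics/crop.png",cv2.resize(f[170:280,160:490][:,:,::-1],None,fx=2.4,fy=2.4,interpolation=cv2.INTER_CUBIC))
E
```

```text
z9
('pale', array([443., 208.]), array([ 546.6, -288.2]), array([ 23.3, 153. ]), 92.5)
('pale', array([212., 205.]), array([570. , 261.9]), array([ 23.8, 152.3]), 75.0)
('dark', array([443., 255.]), array([ 434.9, -283. ]), array([ 20.7, 152.2]), 106.9)
('dark', array([200., 250.]), array([462.3, 288.8]), array([ 23.6, 151.3]), 112.6)
('dark', array([284., 220.]), array([530.9,  90.4]), array([ 22.6, 153.2]), 3.1)
('dark', array([330., 216.]), array([537. , -20.7]), array([ 21.8, 152.9]), 3.1)
z21 glued
('dark', array([284., 220.]), array([529. ,  89.4]), array([ 22.4, 151.7]), 3.1)
('dark', array([330., 216.]), array([535.1, -20.7]), array([ 21.5, 151.3]), 3.1)
puck [[531.12117175  34.16991952  24.        ]]
foot ((530.6809692382812, 33.85682678222656), (169.62228393554688, 169.61695861816406), 3.090247392654419)
mug, mouse, screwdriver [[ 806.    1.   20.]
 [ 717. -233.   20.]
 [ 720.  191.   20.]]
```

View pics/crop.png

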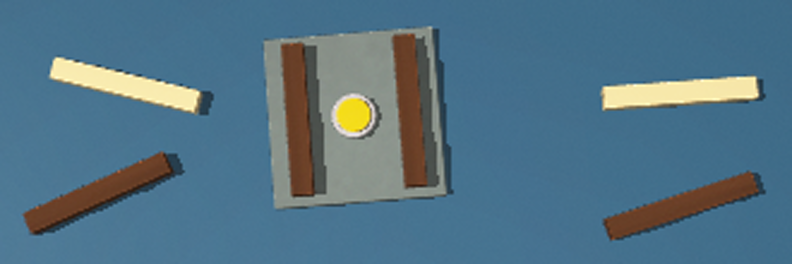

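The crop shows each loose slat lying flat and clear of the others: pale at (125,85) and (680,92), dark at (98,193) and (683,205). None is the turquoise one. The base is at (531.5, 34.2) with yaw 3.1°. I start with the right pale slat.

```bash
python3 -m jog '[{"dx":0.0306,"dy":0.0234,"dz":-0.012,"wz":0.1183,"grip":-0.2},{"dx":0.0306,"dy":0.0234,"dz":-0.012,"wz":0.1183,"grip":-0.2},{"dx":0.0306,"dy":0.0234,"dz":-0.012,"wz":0.1183,"grip":-0.2},{"dx":0.0306,"dy":0.0234,"dz":-0.012,"wz":0.1183,"grip":-0.2},{"dx":0.0306,"dy":0.0234,"dz":-0.012,"wz":0.1183,"grip":-0.2},{"dx":0.0306,"dy":0.0234,"dz":-0.012,"wz":0.1183,"grip":-0.2},{"dx":0.0306,"dy":0.0234,"dz":-0.012,"wz":0.1183,"grip":-0.2},{"dx":0.0306,"dy":0.0234,"dz":-0.012,"wz":0.1183,"grip":-0.2},{"dx":0.0306,"dy":0.0234,"dz":-0.012,"wz":0.1183,"grip":-0.2},{"dx":0.0306,"dy":0.0234,"dz":-0.012,"wz":0.1183,"grip":-0.2}]' 25; python3 -m jog '[{"grip":-0.2},{"grip":-0.2},{"grip":-0.2}]'
```

```text
invalid input
invalid input
```

```bash
python3 -m jog '[{"dx":0,"dy":0,"dz":0,"wx":0,"wy":0,"wz":0,"grip":-0.2}]' 25; python3 -m jog --help | head -20
```

```text
time_s: 0.25
ee_pos: [240.5, -522.0, 213.6]
ee_rot: [-180.0, -0.0, 24.7]
force: [-0.3, 0.4, 0.7]
gripper_width: 85.8invalid input: not JSON, or not a number
```

All keys are required in each row.

```bash
python3 -m jog '[{"dx":0.0306,"dy":0.0234,"dz":-0.012,"wx":0,"wy":0,"wz":0.1183,"grip":-0.2},{"dx":0.0306,"dy":0.0234,"dz":-0.012,"wx":0,"wy":0,"wz":0.1183,"grip":-0.2},{"dx":0.0306,"dy":0.0234,"dz":-0.012,"wx":0,"wy":0,"wz":0.1183,"grip":-0.2},{"dx":0.0306,"dy":0.0234,"dz":-0.012,"wx":0,"wy":0,"wz":0.1183,"grip":-0.2},{"dx":0.0306,"dy":0.0234,"dz":-0.012,"wx":0,"wy":0,"wz":0.1183,"grip":-0.2},{"dx":0.0306,"dy":0.0234,"dz":-0.012,"wx":0,"wy":0,"wz":0.1183,"grip":-0.2},{"dx":0.0306,"dy":0.0234,"dz":-0.012,"wx":0,"wy":0,"wz":0.1183,"grip":-0.2},{"dx":0.0306,"dy":0.0234,"dz":-0.012,"wx":0,"wy":0,"wz":0.1183,"grip":-0.2},{"dx":0.0306,"dy":0.0234,"dz":-0.012,"wx":0,"wy":0,"wz":0.1183,"grip":-0.2},{"dx":0.0306,"dy":0.0234,"dz":-0.012,"wx":0,"wy":0,"wz":0.1183,"grip":-0.2}]'; python3 -m jog '[{"dx":0,"dy":0,"dz":0,"wx":0,"wy":0,"wz":0,"grip":-0.2},{"dx":0,"dy":0,"dz":0,"wx":0,"wy":0,"wz":0,"grip":-0.2}]'
```

```text
time_s: 1.25
ee_pos: [547.8, -287.1, 93.4]
ee_rot: [-180.0, 0.0, 92.8]
force: [0.5, -1.1, 0.3]
gripper_width: 54.7
time_s: 1.45
ee_pos: [546.7, -287.7, 93.4]
ee_rot: [-179.9, -0.0, 92.6]
force: [-0.4, -0.5, 0.6]
gripper_width: 54.8
```

```bash
python3 -m jog '[{"dx":0,"dy":-0.0003,"dz":-0.03,"wx":0,"wy":0,"wz":0,"grip":-0.2},{"dx":0,"dy":0,"dz":-0.03,"wx":0,"wy":0,"wz":0,"grip":-0.2},{"dx":0,"dy":0,"dz":-0.02,"wx":0,"wy":0,"wz":0,"grip":-0.2},{"dx":0,"dy":0,"dz":-0.009,"wx":0,"wy":0,"wz":0,"grip":-0.2},{"dx":0,"dy":0,"dz":0,"wx":0,"wy":0,"wz":0,"grip":-0.2},{"dx":0,"dy":0,"dz":0,"wx":0,"wy":0,"wz":0,"grip":1},{"dx":0,"dy":0,"dz":0,"wx":0,"wy":0,"wz":0,"grip":1},{"dx":0,"dy":0,"dz":0,"wx":0,"wy":0,"wz":0,"grip":1},{"dx":0,"dy":0,"dz":0,"wx":0,"wy":0,"wz":0,"grip":1},{"dx":0,"dy":0,"dz":0,"wx":0,"wy":0,"wz":0,"grip":1}]' 25; python3 -m jog '[{"dx":0,"dy":0,"dz":0,"wx":0,"wy":0,"wz":0,"grip":1},{"dx":0,"dy":0,"dz":0,"wx":0,"wy":0,"wz":0,"grip":1},{"dx":0,"dy":0,"dz":0.02,"wx":0,"wy":0,"wz":0,"grip":1},{"dx":0,"dy":0,"dz":0.04,"wx":0,"wy":0,"wz":0,"grip":1},{"dx":0,"dy":0,"dz":0.04,"wx":0,"wy":0,"wz":0,"grip":1},{"dx":0,"dy":0,"dz":0,"wx":0,"wy":0,"wz":0,"grip":1}]'
```

```text
time_s: 2.45
ee_pos: [547.0, -288.7, 5.6]
ee_rot: [179.9, 0.0, 92.5]
force: [-0.0, 0.4, 0.7]
gripper_width: 21.7
time_s: 3.05
ee_pos: [549.9, -290.3, 110.6]
ee_rot: [179.4, 0.3, 92.5]
force: [0.8, -0.6, 0.1]
gripper_width: 21.6
```

```bash
python3 -m jog '[{"dx":0.004,"dy":0.0325,"dz":0,"wx":0,"wy":0,"wz":0.001,"grip":1},{"dx":0.004,"dy":0.0325,"dz":0,"wx":0,"wy":0,"wz":0.001,"grip":1},{"dx":0.004,"dy":0.0325,"dz":0,"wx":0,"wy":0,"wz":0.001,"grip":1},{"dx":0.004,"dy":0.0325,"dz":0,"wx":0,"wy":0,"wz":0.001,"grip":1},{"dx":0.004,"dy":0.0325,"dz":0,"wx":0,"wy":0,"wz":0.001,"grip":1},{"dx":0.004,"dy":0.0325,"dz":0,"wx":0,"wy":0,"wz":0.001,"grip":1},{"dx":0.004,"dy":0.0325,"dz":0,"wx":0,"wy":0,"wz":0.001,"grip":1},{"dx":0.004,"dy":0.0325,"dz":0,"wx":0,"wy":0,"wz":0.001,"grip":1},{"dx":0.004,"dy":0.0325,"dz":0,"wx":0,"wy":0,"wz":0.001,"grip":1},{"dx":0.004,"dy":0.0325,"dz":0,"wx":0,"wy":0,"wz":0.001,"grip":1}]'; python3 -m jog '[{"dx":0,"dy":0,"dz":0,"wx":0,"wy":0,"wz":0,"grip":1},{"dx":0,"dy":0,"dz":-0.02,"wx":0,"wy":0,"wz":0,"grip":1},{"dx":0,"dy":0,"dz":-0.02,"wx":0,"wy":0,"wz":0,"grip":1},{"dx":0,"dy":0,"dz":-0.01,"wx":0,"wy":0,"wz":0,"grip":1},{"dx":0,"dy":0,"dz":0,"wx":0,"wy":0,"wz":0,"grip":1},{"dx":0,"dy":0,"dz":0,"wx":0,"wy":0,"wz":0,"grip":1},{"dx":0,"dy":0,"dz":0,"wx":0,"wy":0,"wz":0,"grip":1}]'
python3 - <<'E'
from h import *
s=env.state();print(s['ee_pos'],s['ee_rot'])
f=env.grab_frame("wrist");cv2.imwrite("pics/w1.png",f[:,:,::-1])
E
```

```text
time_s: 4.05
ee_pos: [585.9, 37.8, 103.8]
ee_rot: [-179.9, 0.0, 93.1]
force: [0.3, -0.6, 0.1]
gripper_width: 21.6
time_s: 4.75
ee_pos: [587.3, 36.2, 55.8]
ee_rot: [179.9, 0.0, 93.1]
force: [0.6, -0.7, -1.0]
gripper_width: 21.7
[587.3420813   36.21350893  55.78242589] [1.79900714e+02 4.36501319e-03 9.30781497e+01]
```

View pics/w1.png

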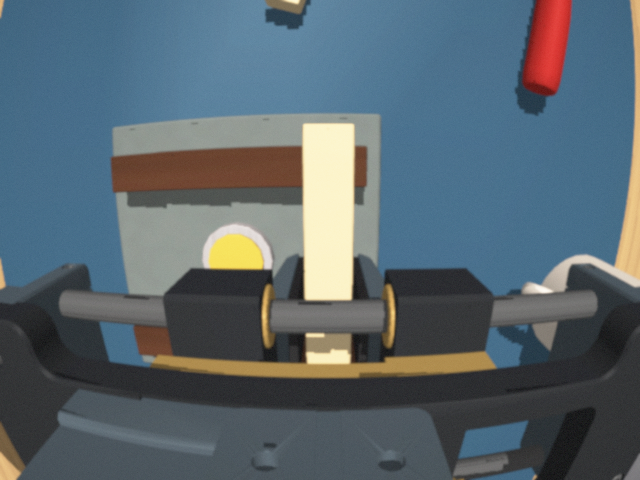

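The slat is held squarely above the right end of the base, with its far end at pixel (328,125) and running parallel to the foot's edge. I lower and release it.

```bash
python3 -m jog '[{"dx":-0.0005,"dy":0.0008,"dz":-0.008,"wx":0,"wy":0,"wz":0,"grip":1},{"dx":0,"dy":0,"dz":-0.007,"wx":0,"wy":0,"wz":0,"grip":1},{"dx":0,"dy":0,"dz":-0.004,"wx":0,"wy":0,"wz":0,"grip":1},{"dx":0,"dy":0,"dz":-0.001,"wx":0,"wy":0,"wz":0,"grip":1},{"dx":0,"dy":0,"dz":0,"wx":0,"wy":0,"wz":0,"grip":1},{"dx":0,"dy":0,"dz":0,"wx":0,"wy":0,"wz":0,"grip":1}]'; python3 -m jog '[{"dx":0,"dy":0,"dz":0,"wx":0,"wy":0,"wz":0,"grip":0.4},{"dx":0,"dy":0,"dz":0,"wx":0,"wy":0,"wz":0,"grip":0.2},{"dx":0,"dy":0,"dz":0,"wx":0,"wy":0,"wz":0,"grip":-0.2},{"dx":0,"dy":0,"dz":0,"wx":0,"wy":0,"wz":0,"grip":-0.2},{"dx":0,"dy":0,"dz":0,"wx":0,"wy":0,"wz":0,"grip":-0.2},{"dx":0,"dy":0,"dz":0.02,"wx":0,"wy":0,"wz":0,"grip":-0.2},{"dx":0,"dy":0,"dz":0.03,"wx":0,"wy":0,"wz":0,"grip":-0.2},{"dx":0,"dy":0,"dz":0.03,"wx":0,"wy":0,"wz":0,"grip":-0.2},{"dx":0,"dy":0,"dz":0,"wx":0,"wy":0,"wz":0,"grip":-0.2}]'
```

```text
time_s: 5.4
ee_pos: [585.6, 37.3, 35.5]
ee_rot: [-179.9, -0.0, 93.1]
force: [-2.3, 1.2, 5.6]
gripper_width: 21.9
time_s: 6.3
ee_pos: [589.1, 37.4, 119.3]
ee_rot: [179.5, 0.0, 93.1]
force: [1.0, -0.3, -0.1]
gripper_width: 54.9
```

```bash
python3 -m jog '[{"dx":-0.0023,"dy":0.0321,"dz":0,"wx":0,"wy":0,"wz":-0.0451,"grip":-0.2},{"dx":-0.0023,"dy":0.0321,"dz":0,"wx":0,"wy":0,"wz":-0.0451,"grip":-0.2},{"dx":-0.0023,"dy":0.0321,"dz":0,"wx":0,"wy":0,"wz":-0.0451,"grip":-0.2},{"dx":-0.0023,"dy":0.0321,"dz":0,"wx":0,"wy":0,"wz":-0.0451,"grip":-0.2},{"dx":-0.0023,"dy":0.0321,"dz":0,"wx":0,"wy":0,"wz":-0.0451,"grip":-0.2},{"dx":-0.0023,"dy":0.0321,"dz":0,"wx":0,"wy":0,"wz":-0.0451,"grip":-0.2},{"dx":-0.0023,"dy":0.0321,"dz":0,"wx":0,"wy":0,"wz":-0.0451,"grip":-0.2},{"dx":0,"dy":0,"dz":0,"wx":0,"wy":0,"wz":0,"grip":-0.2},{"dx":0,"dy":0,"dz":0,"wx":0,"wy":0,"wz":0,"grip":-0.2},{"dx":0,"dy":0,"dz":0,"wx":0,"wy":0,"wz":0,"grip":-0.2}]'
python3 - <<'E'
from h import *
f=env.grab_frame("top");c=env.get_calibration("top")
for z in(9,39):
    print(z);[print(b) for b in bars(c,f,z,(150,170,500,300),80,2500)]
cv2.imwrite("pics/t2.png",f[:,:,::-1])
E
```

```text
time_s: 7.3
ee_pos: [569.8, 260.9, 114.3]
ee_rot: [-180.0, 0.1, 75.0]
force: [-0.6, -0.5, -0.6]
gripper_width: 54.4
9
('pale', array([226., 208.]), array([561.6, 230.9]), array([23.8, 88.1]), 74.9)
('pale', array([304., 194.]), array([590.1,  40.1]), array([ 25.1, 154.2]), 93.2)
('dark', array([443., 255.]), array([ 434.9, -282.9]), array([ 20.7, 152. ]), 106.9)
('dark', array([222., 241.]), array([483.6, 238. ]), array([23.7, 40.4]), 115.3)
('dark', array([284., 226.]), array([513.9,  89.5]), array([ 22.6, 119.2]), 3.1)
('dark', array([331., 222.]), array([520.3, -21.9]), array([ 21.4, 119.2]), 2.8)
39
('pale', array([226., 208.]), array([556.1, 224.9]), array([23.2, 85.9]), 74.9)
('pale', array([304., 194.]), array([583.9,  38.8]), array([ 24.4, 150.4]), 93.2)
('dark', array([443., 255.]), array([ 432.5, -276.2]), array([ 20.2, 148.2]), 106.9)
('dark', array([222., 241.]), array([480. , 231.9]), array([23.1, 39.4]), 115.3)
('dark', array([284., 226.]), array([509.5,  87. ]), array([ 22.1, 116.3]), 3.1)
('dark', array([331., 222.]), array([515.8, -21.6]), array([ 20.8, 116.3]), 2.8)
```

```bash
python3 -m jog '[{"dx":0,"dy":0.001,"dz":-0.035,"wx":0,"wy":0,"wz":0,"grip":-0.2},{"dx":0,"dy":0,"dz":-0.035,"wx":0,"wy":0,"wz":0,"grip":-0.2},{"dx":0,"dy":0,"dz":-0.025,"wx":0,"wy":0,"wz":0,"grip":-0.2},{"dx":0,"dy":0,"dz":-0.014,"wx":0,"wy":0,"wz":0,"grip":-0.2},{"dx":0,"dy":0,"dz":0,"wx":0,"wy":0,"wz":0,"grip":-0.2},{"dx":0,"dy":0,"dz":0,"wx":0,"wy":0,"wz":0,"grip":1},{"dx":0,"dy":0,"dz":0,"wx":0,"wy":0,"wz":0,"grip":1},{"dx":0,"dy":0,"dz":0,"wx":0,"wy":0,"wz":0,"grip":1},{"dx":0,"dy":0,"dz":0,"wx":0,"wy":0,"wz":0,"grip":1},{"dx":0,"dy":0,"dz":0,"wx":0,"wy":0,"wz":0,"grip":1}]' 25; python3 -m jog '[{"dx":0,"dy":0,"dz":0,"wx":0,"wy":0,"wz":0,"grip":1},{"dx":0,"dy":0,"dz":0,"wx":0,"wy":0,"wz":0,"grip":1},{"dx":0,"dy":0,"dz":0.02,"wx":0,"wy":0,"wz":0,"grip":1},{"dx":0,"dy":0,"dz":0.04,"wx":0,"wy":0,"wz":0,"grip":1},{"dx":0,"dy":0,"dz":0.04,"wx":0,"wy":0,"wz":0,"grip":1},{"dx":0,"dy":0,"dz":0,"wx":0,"wy":0,"wz":0,"grip":1},{"dx":0,"dy":0,"dz":0,"wx":0,"wy":0,"wz":0,"grip":1},{"dx":0,"dy":0,"dz":0,"wx":0,"wy":0,"wz":0,"grip":1}]'
```

```text
time_s: 8.35
ee_pos: [570.5, 263.2, 6.8]
ee_rot: [179.9, -0.0, 75.0]
force: [-0.7, -0.9, 2.5]
gripper_width: 21.3
time_s: 9.15
ee_pos: [568.9, 262.4, 104.3]
ee_rot: [-179.9, 0.1, 75.0]
force: [-0.4, 0.4, -1.5]
gripper_width: 21.6
```

```bash
python3 -m jog '[{"dx":-0.0133,"dy":-0.033,"dz":0,"wx":0,"wy":0,"wz":0.0451,"grip":1},{"dx":-0.0133,"dy":-0.033,"dz":0,"wx":0,"wy":0,"wz":0.0451,"grip":1},{"dx":-0.0133,"dy":-0.033,"dz":0,"wx":0,"wy":0,"wz":0.0451,"grip":1},{"dx":-0.0133,"dy":-0.033,"dz":0,"wx":0,"wy":0,"wz":0.0451,"grip":1},{"dx":-0.0133,"dy":-0.033,"dz":0,"wx":0,"wy":0,"wz":0.0451,"grip":1},{"dx":-0.0133,"dy":-0.033,"dz":0,"wx":0,"wy":0,"wz":0.0451,"grip":1},{"dx":-0.0133,"dy":-0.033,"dz":0,"wx":0,"wy":0,"wz":0.0451,"grip":1},{"dx":0,"dy":0,"dz":0,"wx":0,"wy":0,"wz":0,"grip":1},{"dx":0,"dy":0,"dz":-0.02,"wx":0,"wy":0,"wz":0,"grip":1},{"dx":0,"dy":0,"dz":-0.025,"wx":0,"wy":0,"wz":0,"grip":1}]'; python3 -m jog '[{"dx":0,"dy":0,"dz":0,"wx":0,"wy":0,"wz":0,"grip":1},{"dx":0,"dy":0,"dz":0,"wx":0,"wy":0,"wz":0,"grip":1},{"dx":0,"dy":0,"dz":0,"wx":0,"wy":0,"wz":0,"grip":1}]'
```

```text
time_s: 10.15
ee_pos: [477.4, 32.1, 60.2]
ee_rot: [179.9, -0.0, 93.0]
force: [0.1, 0.0, -0.3]
gripper_width: 22.2
time_s: 10.45
ee_pos: [477.7, 32.3, 61.5]
ee_rot: [179.9, -0.0, 93.1]
force: [-0.2, 0.3, -0.3]
gripper_width: 21.8
```

```bash
python3 -m jog '[{"dx":-0.001,"dy":-0.001,"dz":-0.01,"wx":0,"wy":0,"wz":0,"grip":1},{"dx":0,"dy":0,"dz":-0.008,"wx":0,"wy":0,"wz":0,"grip":1},{"dx":0,"dy":0,"dz":-0.005,"wx":0,"wy":0,"wz":0,"grip":1},{"dx":0,"dy":0,"dz":-0.0015,"wx":0,"wy":0,"wz":0,"grip":1},{"dx":0,"dy":0,"dz":0,"wx":0,"wy":0,"wz":0,"grip":1},{"dx":0,"dy":0,"dz":0,"wx":0,"wy":0,"wz":0,"grip":1}]'; python3 -m jog '[{"dx":0,"dy":0,"dz":0,"wx":0,"wy":0,"wz":0,"grip":0.4},{"dx":0,"dy":0,"dz":0,"wx":0,"wy":0,"wz":0,"grip":0.2},{"dx":0,"dy":0,"dz":0,"wx":0,"wy":0,"wz":0,"grip":-0.2},{"dx":0,"dy":0,"dz":0,"wx":0,"wy":0,"wz":0,"grip":-0.2},{"dx":0,"dy":0,"dz":0,"wx":0,"wy":0,"wz":0,"grip":-0.2},{"dx":0,"dy":0,"dz":0.02,"wx":0,"wy":0,"wz":0,"grip":-0.2},{"dx":0,"dy":0,"dz":0.03,"wx":0,"wy":0,"wz":0,"grip":-0.2},{"dx":0,"dy":0,"dz":0.03,"wx":0,"wy":0,"wz":0,"grip":-0.2},{"dx":0,"dy":0,"dz":0,"wx":0,"wy":0,"wz":0,"grip":-0.2}]'
```

```text
time_s: 11.05
ee_pos: [475.4, 30.9, 36.7]
ee_rot: [-179.9, -0.0, 93.1]
force: [-2.4, -0.2, 5.1]
gripper_width: 21.7
time_s: 11.95
ee_pos: [478.8, 31.1, 120.1]
ee_rot: [179.5, 0.0, 93.1]
force: [1.0, -0.2, 1.1]
gripper_width: 54.6
```

```bash
python3 -m jog '[{"dx":-0.0018,"dy":0.0322,"dz":0,"wx":0,"wy":0,"wz":0.0425,"grip":-0.2},{"dx":-0.0018,"dy":0.0322,"dz":0,"wx":0,"wy":0,"wz":0.0425,"grip":-0.2},{"dx":-0.0018,"dy":0.0322,"dz":0,"wx":0,"wy":0,"wz":0.0425,"grip":-0.2},{"dx":-0.0018,"dy":0.0322,"dz":0,"wx":0,"wy":0,"wz":0.0425,"grip":-0.2},{"dx":-0.0018,"dy":0.0322,"dz":0,"wx":0,"wy":0,"wz":0.0425,"grip":-0.2},{"dx":-0.0018,"dy":0.0322,"dz":0,"wx":0,"wy":0,"wz":0.0425,"grip":-0.2},{"dx":-0.0018,"dy":0.0322,"dz":0,"wx":0,"wy":0,"wz":0.0425,"grip":-0.2},{"dx":-0.0018,"dy":0.0322,"dz":0,"wx":0,"wy":0,"wz":0.0425,"grip":-0.2},{"dx":0,"dy":0,"dz":0,"wx":0,"wy":0,"wz":0,"grip":-0.2},{"dx":0,"dy":0,"dz":0,"wx":0,"wy":0,"wz":0,"grip":-0.2}]'
python3 - <<'E'
from h import *
f=env.grab_frame("top");c=env.get_calibration("top")
print(env.state()['ee_pos'])
[print(b) for b in bars(c,f,39,(260,170,350,270),80,2500)]
cv2.imwrite("pics/t3.png",cv2.resize(f[90:300,150:480][:,:,::-1],None,fx=2.4,fy=2.4))
E
```

```text
time_s: 12.95
ee_pos: [460.8, 288.5, 115.4]
ee_rot: [-179.9, 0.0, 112.6]
force: [0.3, -0.3, -0.9]
gripper_width: 54.6
[460.9233765  287.81542246 115.58839597]
('pale', array([309., 241.]), array([474.1,  29.2]), array([ 23.2, 150.2]), 92.9)
('pale', array([304., 194.]), array([584.5,  38.5]), array([ 26. , 152.4]), 93.5)
('dark', array([284., 219.]), array([526.1,  87.9]), array([22. , 84.9]), 3.0)
('dark', array([330., 216.]), array([531.9, -20.5]), array([21. , 83.9]), 2.9)
```

View pics/t3.png

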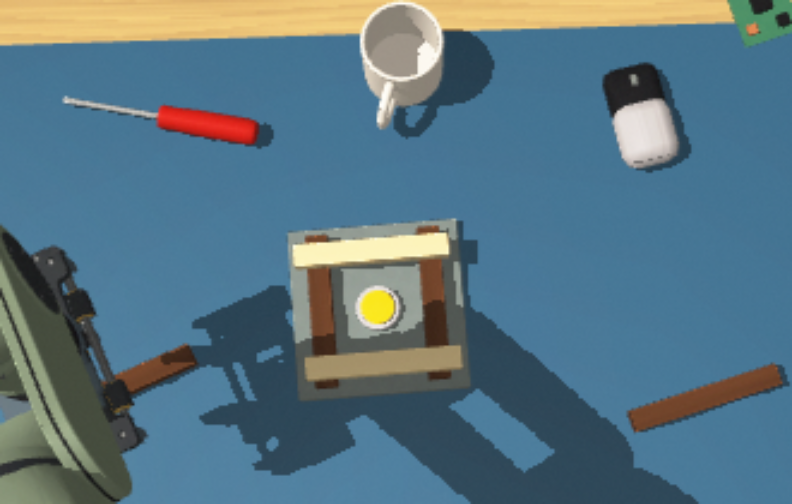

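The crop shows both pale slats across the glued pair, at (372,248) and (384,362), about 3 mm from their places. The mug, mouse and screwdriver have not moved. Now the left dark slat.

```bash
python3 -m jog '[{"dx":0.001,"dy":0.0005,"dz":-0.035,"wx":0,"wy":0,"wz":0,"grip":-0.2},{"dx":0,"dy":0,"dz":-0.035,"wx":0,"wy":0,"wz":0,"grip":-0.2},{"dx":0,"dy":0,"dz":-0.025,"wx":0,"wy":0,"wz":0,"grip":-0.2},{"dx":0,"dy":0,"dz":-0.0145,"wx":0,"wy":0,"wz":0,"grip":-0.2},{"dx":0,"dy":0,"dz":0,"wx":0,"wy":0,"wz":0,"grip":-0.2},{"dx":0,"dy":0,"dz":0,"wx":0,"wy":0,"wz":0,"grip":1},{"dx":0,"dy":0,"dz":0,"wx":0,"wy":0,"wz":0,"grip":1},{"dx":0,"dy":0,"dz":0,"wx":0,"wy":0,"wz":0,"grip":1},{"dx":0,"dy":0,"dz":0,"wx":0,"wy":0,"wz":0,"grip":1},{"dx":0,"dy":0,"dz":0,"wx":0,"wy":0,"wz":0,"grip":1}]' 25; python3 -m jog '[{"dx":0,"dy":0,"dz":0,"wx":0,"wy":0,"wz":0,"grip":1},{"dx":0,"dy":0,"dz":0,"wx":0,"wy":0,"wz":0,"grip":1},{"dx":0,"dy":0,"dz":0.03,"wx":0,"wy":0,"wz":0,"grip":1},{"dx":0,"dy":0,"dz":0.045,"wx":0,"wy":0,"wz":0,"grip":1},{"dx":0,"dy":0,"dz":0.045,"wx":0,"wy":0,"wz":0,"grip":1},{"dx":0,"dy":0,"dz":0,"wx":0,"wy":0,"wz":0,"grip":1},{"dx":0,"dy":0,"dz":0,"wx":0,"wy":0,"wz":0,"grip":1},{"dx":0,"dy":0,"dz":0,"wx":0,"wy":0,"wz":0,"grip":1}]'
```

```text
time_s: 14.0
ee_pos: [463.0, 289.3, 7.7]
ee_rot: [179.9, -0.0, 112.6]
force: [-0.0, 0.2, 3.7]
gripper_width: 21.9
time_s: 14.8
ee_pos: [461.4, 288.4, 125.4]
ee_rot: [-179.8, 0.0, 112.6]
force: [-0.1, 0.0, -1.1]
gripper_width: 22.0
```

```bash
python3 -m jog '[{"dx":0.0066,"dy":-0.02,"dz":0,"wx":0,"wy":0,"wz":0.123,"grip":1},{"dx":0.0066,"dy":-0.02,"dz":0,"wx":0,"wy":0,"wz":0.123,"grip":1},{"dx":0.0066,"dy":-0.02,"dz":0,"wx":0,"wy":0,"wz":0.123,"grip":1},{"dx":0.0066,"dy":-0.02,"dz":0,"wx":0,"wy":0,"wz":0.123,"grip":1},{"dx":0.0066,"dy":-0.02,"dz":0,"wx":0,"wy":0,"wz":0.123,"grip":1},{"dx":0.0066,"dy":-0.02,"dz":0,"wx":0,"wy":0,"wz":0.123,"grip":1},{"dx":0.0066,"dy":-0.02,"dz":0,"wx":0,"wy":0,"wz":0.123,"grip":1},{"dx":0.0066,"dy":-0.02,"dz":0,"wx":0,"wy":0,"wz":0.123,"grip":1},{"dx":0.0066,"dy":-0.02,"dz":0,"wx":0,"wy":0,"wz":0.123,"grip":1},{"dx":0.0066,"dy":-0.02,"dz":0,"wx":0,"wy":0,"wz":0.123,"grip":1}]'; python3 -m jog '[{"dx":0,"dy":0,"dz":0,"wx":0,"wy":0,"wz":0,"grip":1},{"dx":0,"dy":0,"dz":-0.02,"wx":0,"wy":0,"wz":0,"grip":1},{"dx":0,"dy":0,"dz":-0.025,"wx":0,"wy":0,"wz":0,"grip":1},{"dx":0,"dy":0,"dz":0,"wx":0,"wy":0,"wz":0,"grip":1},{"dx":0,"dy":0,"dz":0,"wx":0,"wy":0,"wz":0,"grip":1},{"dx":0,"dy":0,"dz":0,"wx":0,"wy":0,"wz":0,"grip":1}]'
```

```text
time_s: 15.8
ee_pos: [527.4, 88.0, 124.7]
ee_rot: [-180.0, -0.3, -176.7]
force: [0.5, 0.4, -1.1]
gripper_width: 21.9
time_s: 16.4
ee_pos: [529.0, 89.6, 82.6]
ee_rot: [180.0, 0.1, -177.0]
force: [0.3, 0.2, -0.0]
gripper_width: 21.8
```

```bash
python3 -m jog '[{"dx":0,"dy":-0.0005,"dz":-0.012,"wx":0,"wy":0,"wz":0,"grip":1},{"dx":0,"dy":0,"dz":-0.008,"wx":0,"wy":0,"wz":0,"grip":1},{"dx":0,"dy":0,"dz":-0.005,"wx":0,"wy":0,"wz":0,"grip":1},{"dx":0,"dy":0,"dz":-0.0015,"wx":0,"wy":0,"wz":0,"grip":1},{"dx":0,"dy":0,"dz":0,"wx":0,"wy":0,"wz":0,"grip":1},{"dx":0,"dy":0,"dz":0,"wx":0,"wy":0,"wz":0,"grip":1}]'; python3 -m jog '[{"dx":0,"dy":0,"dz":0,"wx":0,"wy":0,"wz":0,"grip":0.4},{"dx":0,"dy":0,"dz":0,"wx":0,"wy":0,"wz":0,"grip":0.2},{"dx":0,"dy":0,"dz":0,"wx":0,"wy":0,"wz":0,"grip":-0.2},{"dx":0,"dy":0,"dz":0,"wx":0,"wy":0,"wz":0,"grip":-0.2},{"dx":0,"dy":0,"dz":0,"wx":0,"wy":0,"wz":0,"grip":-0.2},{"dx":0,"dy":0,"dz":0.02,"wx":0,"wy":0,"wz":0,"grip":-0.2},{"dx":0,"dy":0,"dz":0.03,"wx":0,"wy":0,"wz":0,"grip":-0.2},{"dx":0,"dy":0,"dz":0.03,"wx":0,"wy":0,"wz":0,"grip":-0.2},{"dx":0,"dy":0,"dz":0,"wx":0,"wy":0,"wz":0,"grip":-0.2}]'
```

```text
time_s: 17.0
ee_pos: [528.2, 88.5, 55.6]
ee_rot: [180.0, -0.0, -177.0]
force: [-2.0, -0.5, 4.1]
gripper_width: 21.8
time_s: 17.9
ee_pos: [531.4, 89.0, 139.5]
ee_rot: [180.0, 0.5, -177.0]
force: [0.5, 0.3, -0.1]
gripper_width: 54.7
```

```bash
python3 -m jog '[{"dx":-0.0093,"dy":-0.0372,"dz":-0.002,"wx":0,"wy":0,"wz":-0.1328,"grip":-0.2},{"dx":-0.0093,"dy":-0.0372,"dz":-0.002,"wx":0,"wy":0,"wz":-0.1328,"grip":-0.2},{"dx":-0.0093,"dy":-0.0372,"dz":-0.002,"wx":0,"wy":0,"wz":-0.1328,"grip":-0.2},{"dx":-0.0093,"dy":-0.0372,"dz":-0.002,"wx":0,"wy":0,"wz":-0.1328,"grip":-0.2},{"dx":-0.0093,"dy":-0.0372,"dz":-0.002,"wx":0,"wy":0,"wz":-0.1328,"grip":-0.2},{"dx":-0.0093,"dy":-0.0372,"dz":-0.002,"wx":0,"wy":0,"wz":-0.1328,"grip":-0.2},{"dx":-0.0093,"dy":-0.0372,"dz":-0.002,"wx":0,"wy":0,"wz":-0.1328,"grip":-0.2},{"dx":-0.0093,"dy":-0.0372,"dz":-0.002,"wx":0,"wy":0,"wz":-0.1328,"grip":-0.2},{"dx":-0.0093,"dy":-0.0372,"dz":-0.002,"wx":0,"wy":0,"wz":-0.1328,"grip":-0.2},{"dx":-0.0093,"dy":-0.0372,"dz":-0.002,"wx":0,"wy":0,"wz":-0.1328,"grip":-0.2}]'; python3 -m jog '[{"dx":0,"dy":0,"dz":0,"wx":0,"wy":0,"wz":0,"grip":-0.2},{"dx":0,"dy":0,"dz":0,"wx":0,"wy":0,"wz":0,"grip":-0.2},{"dx":0,"dy":0,"dz":0,"wx":0,"wy":0,"wz":0,"grip":-0.2}]'
python3 - <<'E'
from h import *
f=env.grab_frame("top");c=env.get_calibration("top")
[print(z,b) for z in (39,57) for b in bars(c,f,z,(260,170,350,270),80,2500)]
E
```

```text
time_s: 18.9
ee_pos: [434.5, -284.6, 114.5]
ee_rot: [-180.0, -0.1, 106.6]
force: [0.5, -0.9, -0.2]
gripper_width: 55.1
time_s: 19.2
ee_pos: [435.3, -282.4, 114.9]
ee_rot: [-180.0, -0.1, 107.0]
force: [-0.5, 0.3, 0.5]
gripper_width: 54.9
39 ('pale', array([316., 240.]), array([475.4,  12.9]), array([ 23.9, 119.3]), 93.3)
39 ('pale', array([311., 193.]), array([585.5,  20.6]), array([ 24.8, 115.7]), 93.0)
39 ('dark', array([330., 216.]), array([531.5, -20.6]), array([21.2, 84.8]), 3.1)
39 ('dark', array([283., 218.]), array([528.5,  88.4]), array([ 22.7, 154.3]), 3.0)
57 ('pale', array([316., 240.]), array([473.3,  12.5]), array([ 23.6, 117.5]), 93.3)
57 ('pale', array([311., 193.]), array([581.8,  20.1]), array([ 24.4, 114. ]), 93.0)
57 ('dark', array([330., 216.]), array([528.6, -20.4]), array([20.8, 83.5]), 3.1)
57 ('dark', array([283., 218.]), array([525.6,  86.9]), array([ 22.4, 152. ]), 3.0)
```

```bash
python3 -m jog '[{"dx":0,"dy":0,"dz":-0.035,"wx":0,"wy":0,"wz":0,"grip":-0.2},{"dx":0,"dy":0,"dz":-0.035,"wx":0,"wy":0,"wz":0,"grip":-0.2},{"dx":0,"dy":0,"dz":-0.025,"wx":0,"wy":0,"wz":0,"grip":-0.2},{"dx":0,"dy":0,"dz":-0.0135,"wx":0,"wy":0,"wz":0,"grip":-0.2},{"dx":0,"dy":0,"dz":0,"wx":0,"wy":0,"wz":0,"grip":-0.2},{"dx":0,"dy":0,"dz":0,"wx":0,"wy":0,"wz":0,"grip":1},{"dx":0,"dy":0,"dz":0,"wx":0,"wy":0,"wz":0,"grip":1},{"dx":0,"dy":0,"dz":0,"wx":0,"wy":0,"wz":0,"grip":1},{"dx":0,"dy":0,"dz":0,"wx":0,"wy":0,"wz":0,"grip":1},{"dx":0,"dy":0,"dz":0,"wx":0,"wy":0,"wz":0,"grip":1}]' 25; python3 -m jog '[{"dx":0,"dy":0,"dz":0,"wx":0,"wy":0,"wz":0,"grip":1},{"dx":0,"dy":0,"dz":0,"wx":0,"wy":0,"wz":0,"grip":1},{"dx":0,"dy":0,"dz":0.03,"wx":0,"wy":0,"wz":0,"grip":1},{"dx":0,"dy":0,"dz":0.045,"wx":0,"wy":0,"wz":0,"grip":1},{"dx":0,"dy":0,"dz":0.045,"wx":0,"wy":0,"wz":0,"grip":1},{"dx":0,"dy":0,"dz":0,"wx":0,"wy":0,"wz":0,"grip":1},{"dx":0,"dy":0,"dz":0,"wx":0,"wy":0,"wz":0,"grip":1},{"dx":0,"dy":0,"dz":0,"wx":0,"wy":0,"wz":0,"grip":1}]'
```

```text
time_s: 20.25
ee_pos: [435.9, -283.6, 7.6]
ee_rot: [179.9, 0.1, 107.0]
force: [0.4, 0.4, 3.0]
gripper_width: 21.8
time_s: 21.05
ee_pos: [434.4, -282.8, 125.5]
ee_rot: [-179.9, -0.1, 107.0]
force: [0.1, -0.2, -0.5]
gripper_width: 22.1
```

```bash
python3 -m jog '[{"dx":0.0099,"dy":0.0262,"dz":0,"wx":0,"wy":0,"wz":0.1328,"grip":1},{"dx":0.0099,"dy":0.0262,"dz":0,"wx":0,"wy":0,"wz":0.1328,"grip":1},{"dx":0.0099,"dy":0.0262,"dz":0,"wx":0,"wy":0,"wz":0.1328,"grip":1},{"dx":0.0099,"dy":0.0262,"dz":0,"wx":0,"wy":0,"wz":0.1328,"grip":1},{"dx":0.0099,"dy":0.0262,"dz":0,"wx":0,"wy":0,"wz":0.1328,"grip":1},{"dx":0.0099,"dy":0.0262,"dz":0,"wx":0,"wy":0,"wz":0.1328,"grip":1},{"dx":0.0099,"dy":0.0262,"dz":0,"wx":0,"wy":0,"wz":0.1328,"grip":1},{"dx":0.0099,"dy":0.0262,"dz":0,"wx":0,"wy":0,"wz":0.1328,"grip":1},{"dx":0.0099,"dy":0.0262,"dz":0,"wx":0,"wy":0,"wz":0.1328,"grip":1},{"dx":0.0099,"dy":0.0262,"dz":0,"wx":0,"wy":0,"wz":0.1328,"grip":1}]'; python3 -m jog '[{"dx":0,"dy":0,"dz":0,"wx":0,"wy":0,"wz":0,"grip":1},{"dx":0,"dy":0,"dz":-0.02,"wx":0,"wy":0,"wz":0,"grip":1},{"dx":0,"dy":0,"dz":-0.025,"wx":0,"wy":0,"wz":0,"grip":1},{"dx":0,"dy":0,"dz":0,"wx":0,"wy":0,"wz":0,"grip":1},{"dx":0,"dy":0,"dz":0,"wx":0,"wy":0,"wz":0,"grip":1},{"dx":0,"dy":0,"dz":0,"wx":0,"wy":0,"wz":0,"grip":1}]'
```

```text
time_s: 22.05
ee_pos: [533.5, -20.3, 124.7]
ee_rot: [180.0, -0.3, -176.6]
force: [0.4, 0.4, -0.4]
gripper_width: 21.6
time_s: 22.65
ee_pos: [535.0, -21.9, 82.5]
ee_rot: [-180.0, 0.0, -177.0]
force: [0.5, 0.4, -0.5]
gripper_width: 21.9
```

```bash
python3 -m jog '[{"dx":0,"dy":0.0005,"dz":-0.012,"wx":0,"wy":0,"wz":0,"grip":1},{"dx":0,"dy":0,"dz":-0.008,"wx":0,"wy":0,"wz":0,"grip":1},{"dx":0,"dy":0,"dz":-0.005,"wx":0,"wy":0,"wz":0,"grip":1},{"dx":0,"dy":0,"dz":-0.0015,"wx":0,"wy":0,"wz":0,"grip":1},{"dx":0,"dy":0,"dz":0,"wx":0,"wy":0,"wz":0,"grip":1},{"dx":0,"dy":0,"dz":0,"wx":0,"wy":0,"wz":0,"grip":1}]'; python3 -m jog '[{"dx":0,"dy":0,"dz":0,"wx":0,"wy":0,"wz":0,"grip":0.4},{"dx":0,"dy":0,"dz":0,"wx":0,"wy":0,"wz":0,"grip":0.2},{"dx":0,"dy":0,"dz":0,"wx":0,"wy":0,"wz":0,"grip":-0.2},{"dx":0,"dy":0,"dz":0,"wx":0,"wy":0,"wz":0,"grip":-0.2},{"dx":0,"dy":0,"dz":0,"wx":0,"wy":0,"wz":0,"grip":-0.2},{"dx":0,"dy":0,"dz":0.02,"wx":0,"wy":0,"wz":0,"grip":-0.2},{"dx":0,"dy":0,"dz":0.03,"wx":0,"wy":0,"wz":0,"grip":-0.2},{"dx":0,"dy":0,"dz":0.03,"wx":0,"wy":0,"wz":0,"grip":-0.2},{"dx":0,"dy":0,"dz":0.03,"wx":0,"wy":0,"wz":0,"grip":-0.2}]'
python3 -m jog '[{"dx":-0.02,"dy":-0.03,"dz":0,"wx":0,"wy":0,"wz":0,"grip":-0.2},{"dx":-0.02,"dy":-0.04,"dz":0,"wx":0,"wy":0,"wz":0,"grip":-0.2},{"dx":-0.02,"dy":-0.04,"dz":0,"wx":0,"wy":0,"wz":0,"grip":-0.2},{"dx":-0.02,"dy":-0.04,"dz":0,"wx":0,"wy":0,"wz":0,"grip":-0.2},{"dx":-0.02,"dy":-0.04,"dz":0,"wx":0,"wy":0,"wz":0,"grip":-0.2},{"dx":-0.02,"dy":-0.04,"dz":0,"wx":0,"wy":0,"wz":0,"grip":-0.2},{"dx":0,"dy":-0.03,"dz":0,"wx":0,"wy":0,"wz":0,"grip":-0.2},{"dx":0,"dy":0,"dz":0,"wx":0,"wy":0,"wz":0,"grip":-0.2},{"dx":0,"dy":0,"dz":0,"wx":0,"wy":0,"wz":0,"grip":-0.2},{"dx":0,"dy":0,"dz":0,"wx":0,"wy":0,"wz":0,"grip":-0.2}]'
python3 - <<'E'
from h import *
f=env.grab_frame("top");c=env.get_calibration("top")
[print(z,b) for z in (39,57) for b in bars(c,f,z,(260,170,350,270),20,2500)]
g=env.grab_frame("scene")
a=cv2.resize(f[80:280,240:440],(400,400)); b=cv2.resize(g[170:330,190:390],(500,400))
cv2.imwrite("pics/t5.png",np.hstack([a,b[:,:400]])[:,:,::-1])
E
```

```text
time_s: 23.25
ee_pos: [534.3, -20.9, 55.6]
ee_rot: [180.0, -0.0, -176.9]
force: [-2.5, 0.9, 2.9]
gripper_width: 22.0
time_s: 24.15
ee_pos: [534.4, -20.9, 166.5]
ee_rot: [180.0, -0.0, -177.0]
force: [0.6, -1.1, -0.5]
gripper_width: 54.7
time_s: 25.15
ee_pos: [414.5, -280.0, 165.3]
ee_rot: [179.9, -0.0, -176.9]
force: [0.2, 0.2, -0.3]
gripper_width: 54.6
39 ('pale', array([278., 243.]), array([470.9, 100.5]), array([ 6.9, 23.3]), 179.1)
39 ('pale', array([310., 241.]), array([474.8,  29. ]), array([23.7, 86.4]), 92.6)
39 ('pale', array([274., 196.]), array([580.3, 109.3]), array([ 9.4, 26.1]), 179.1)
39 ('pale', array([306., 194.]), array([584.9,  35. ]), array([25. , 86.8]), 93.0)
39 ('dark', array([283., 218.]), array([528.5,  88.4]), array([ 22.7, 154.3]), 3.0)
39 ('dark', array([331., 215.]), array([534.1, -21.9]), array([ 24. , 153.6]), 2.9)
57 ('pale', array([278., 243.]), array([468.9,  98.8]), array([ 6.8, 22.9]), 179.1)
57 ('pale', array([310., 241.]), array([472.7,  28.4]), array([23.3, 85.1]), 92.6)
57 ('pale', array([274., 196.]), array([576.6, 107.5]), array([ 9.2, 25.7]), 179.1)
57 ('pale', array([306., 194.]), array([581.1,  34.3]), array([24.6, 85.5]), 93.0)
57 ('dark', array([283., 218.]), array([525.6,  86.9]), array([ 22.4, 152. ]), 3.0)
57 ('dark', array([331., 215.]), array([531.1, -21.7]), array([ 23.6, 151.3]), 2.9)
```

View pics/t5.png

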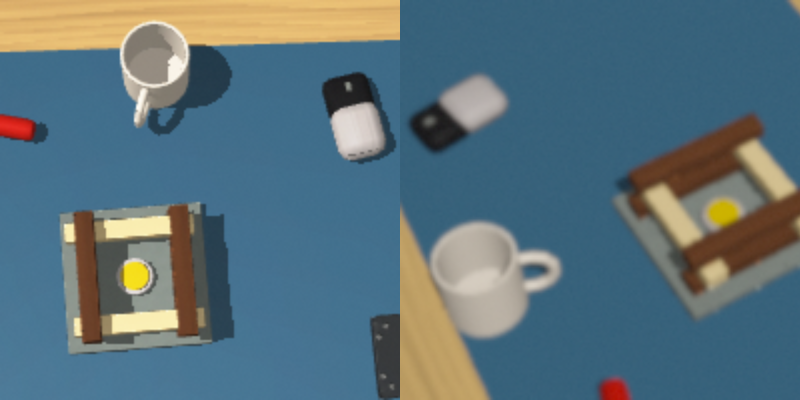

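The picture shows both layers stacked squarely. The loose dark slats lie above the glued pair at (87,275) and (183,270), about 3–4 mm from their places. The gripper is clear, so I hand in.

```bash
python3 -c "
from workcell import env
print(env.job_done())"
```

```text
the job is handed in; nothing more can be done
None
```

I laid both pale slats across the glued pair, then both loose dark slats across the pale ones above the glued pair. I handed in about 25 s into the 69 s limit; no verdict was reported.

- **Position:** In the last top view the dark slats measured about 3–4 mm from their places. The pale slats, measured before the dark ones covered them, were about 3 mm off. The allowance is 12 mm. Most of the offsets lean the same way (lower x), so camera calibration may explain part of them.
- **Angle:** Every slat measured within 1° of square.
- **Height and tilt:** I did not measure these directly. Light contact (3–6 N) at the expected height on each placing, and the scene view, suggest the slats lie flat.
- **Surroundings:** In the pictures the mug and mouse look unmoved. The screwdriver was fully in view before the dark slats were laid; in the last pictures only its red handle shows. The gripper was clear at hand-in.
- **Failed or disagreed:** The first move commands were refused because each row needs every field. That cost no robot time and I corrected it. No placing check failed.

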